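# Roll the sanding drum home and open the dust gate one click

## Robot

A 6-joint arm with a two-finger parallel gripper is mounted at the origin on the work surface. World frame = base frame: x ahead of the robot, y to its left, z up, the work surface at z = 0. Lengths are in m, angles in rad, forces in N, time in s.
With the tool pointing down it reaches from about 0.275 to 0.85 m from the base axis. Payload 5.2 kg.
Tool frame: the origin (TCP) lies between the finger pads; the fingertips stand 19 mm ahead of it and the grasp point (between the pads) is the TCP (tip_extent is the x of the fingertips in the tool frame, in m); x points along the fingers, y is the direction in which the jaws open and shut, and the axes are right-handed (so a half turn about x gives the same grasp; the last joint's range is limited). The gripper opens to 85 mm and grips with 20 to 120 N. Pads are 22 mm wide; open, the fingers measure 114 mm over their backs; the gripper's body (76 mm by 85 mm) begins 54 mm behind the grasp point. The pads swing forward as they close: fully open they stand 13 mm farther back than shut.
Start: joints at [-1.426, 0.259, 1.535, -0, 1.348, -0.203], TCP at [0.187, -0.517, 0.25] pointing down, gripper open.
Joint ranges: [-3.14, 3.14], [-0.91, 2.08], [0.19, 2.58], [-1.22, 4.36], [0.22, 2.71], [-3.12, 3.12]. Speed limits (rad/s): [2.57, 2.57, 3.14, 3.14, 3.14, 3.14].

## Interface

Orientations are given as a rotation vector (axis times angle).
In Python, from station import state, capture, calibration, hand_in, tip_extent gives the robot as it stands.
- The arm moves only by the tool play_rows, never from a script. Its argument "motion" is a list of rows, each a list of 7 numbers: the gripper command: -1 is fully open, 1 is shut, values between are in proportion, then the shift along the tool's x, y, z in mm, then the turn, a rotation vector about the tool's x, y, z in degrees. A call has 1 to 10 rows; each row is the pose to reach, as a shift and turn from the pose commanded when the call began, along the tool's axes at that moment; what a row does not reach only later rows make up. A row lasts 1/10 s, in which the tool goes at most 50 mm and 8.59 degrees, less where a joint would pass 70% of its speed; a pose out of reach is approached as far as the arm can. A call with a gripper value outside its range is refused whole. The fingers move at their own pace and stop on an object; "force" is the grip in N (left out, the last holds). Time passes only in rows, so rows that repeat a pose let the fingers close. It gives the time, the measured TCP pose, the force and the opening at its end, in the units of the state.
- state(): the state, without advancing time (a new reading comes with each control period).
- capture(name): name is "scene" or "top" or "wrist"; returns the picture (420x560x3 uint8, red, green, blue); there is no depth.
- calibration(name): a dict with "mtx" (3x3 intrinsics, pixels), "dist_coeffs" ([k1, k2, p1, p2, k3] as OpenCV has them; the pictures are not rectified), "R" (3x3) and "t" (3): a world point X has camera coordinates R X + t. Camera axes: x right, y down, z forward; pixel columns grow to the right and rows downward; lengths in m; the calibration is good to about 2 mm. A picture is of the moment at which its call begins: read the wrist's pose just before it. calibration takes no time and is no camera call; for the wrist camera it gives the pose at the moment of the call.
- hand_in(): hands the job in, once; it reports no verdict.
The state is a dict: "time": time; "qpos": joint angles; "qd": joint speeds; "joint_efforts": joint torques, N m; "tcp_pos": TCP position; "ee_rot": TCP orientation; "force": force on the tool from outside, world axes, zero at the start; "torque": the same for the moment, N m; "grip_width": finger opening in m.
Only numpy, scipy, OpenCV 4.12 (cv2) and the standard library are available. Lean on these libraries where they do the work, as an engineer would, in place of code of your own. Each camera call takes 0.05 s, during which the arm holds its last target. There are 200 camera calls.

## Task

Take the orange push block by its black handle and use its flat sole as a palm on top of the brown sanding drum to roll the drum gently along the aluminium plate until it drops into its seat against the grey extraction hood; keep the gripper itself off the abrasive. Then lay the push block back flat on its black mat and let go, and finally slide the hood's yellow gate one click only, from shut to its middle stop, never going past it. Leave the other things on the bench where they are.

Things in the scene. Friction and masses are not known exactly. Their poses are not given: they have to be found in the camera images.
- station: Fixed cleaning station, bed 170 (x) by 420 mm (y). Origin: centre of its underside on the bench; x across, y along it towards the hood, z up. From y = -210 to +34.5 mm the bed is bright aluminium plate 12 mm thick; beyond, a dark floor 10 mm thick: the seat, 2 mm lower. The hood's upright face at y = 100 mm is the stop. Seated, the drum's centre is at y = 48.5 to 50, z = 60 mm.
- hood: Grey extraction hood fixed on the bed; same origin and axes as the station. It fills x = -85 to 85, y = 100 to 210 mm, its deck 60 mm above the bench. The gate slides on the deck over a square black port; red, white and green dots on the far side mark shut, middle and fully open.
- drum: Sanding drum, loose, lying: solid brown cylinder, diameter 100, length 120 mm, about 0.65 kg, pale seam strip. Origin at its centre, x along its axis, nearly parallel to the station's x at the start; y, z turn as it rolls. Starts on the plate (top 112 mm above the bench), 95 to 155 mm short of its seat. Rolls freely, runs on if flicked; rolls half as far as a flat sole moved over its top.
- push_block: Push block, loose, 0.35 kg. Orange sole 80 (x) by 240 (y) by 14 mm thick, rubber underside. Black handle block on its middle: 60 in x, 28 in y, from 14 to 60 mm above the underside. Origin: centre of the underside, z up. Best gripped from above across the 28 mm (fingers closing along its y), tips just clear of the sole, firmly (about 50 N).
- mat: Black rubber mat, fixed, 130 mm (x) by 270 mm (y), 3 mm thick, on which the push block starts with its y nearly along the mat's y. Origin: centre of the underside on the bench.
- gate (a joint): Travel in m of the yellow gate plate along the station's +x. Sprung stops at 0 (shut, the start), 0.025 (middle) and 0.050 (fully open); within about 10 mm of a stop it is drawn into it. Takes about 4 N to leave a stop.
- gate_tab (a point): Centre of the top of the gate's upright yellow tab, 95 mm above the bench: 14 mm along the slide (station's x), 30 mm along the station's y, 30 mm tall above the 4 mm gate plate, which lies 61 to 65 mm above the bench. With the gate shut it is at x = -20, y = 150 mm of the station.
- tape_roll: Bystander: roll of pale masking tape lying flat, 100 mm across, 30 mm high. Origin at its underside.
- wrench: Bystander: steel wrench, 190 mm, lying along its x.
- brush: Bystander: bench brush, 220 mm, lying along its x.
- spray_can: Bystander: upright blue can, 62 mm across, 170 mm high. Origin at its underside.
- spare_drum: Bystander: small brown sanding drum standing upright, 60 mm across, 60 mm high. Origin at its underside.
Things that resemble listed ones, but are neither listed nor needed, are in the scene too. Leave any turquoise look-alike of the drum alone.

How it is judged:
On the way, in this order (a step that is already met when the one before it is completed fails the run):
1. the drum is being rolled under the push block, which bears on its top (contact force between push_block and drum above 0.2 N and height (world z) of push_block above 0.1 m and distance of drum from where it was at the start of the episode above 0.04 m), for 0.1 s.
2. the drum lies at rest in its seat against the hood (y of drum in the frame of station between 0.0445 and 0.0535 m and z of drum in the frame of station below 0.0615 m and x of drum in the frame of station between -0.045 and 0.045 m and angle between the x axis of drum and the x axis of station, either way round below 0.06 rad and linear speed of drum below 0.02 m/s), for 0.3 s.
3. the push block lies flat on its mat, let go (x of push_block in the frame of mat between -0.05 and 0.05 m and y of push_block in the frame of mat between -0.06 and 0.06 m and height (world z) of push_block below 0.007 m and angle between push_block's own z axis and vertical below 0.06 rad and linear speed of push_block below 0.02 m/s and contact force between the fingers and push_block below 0.1 N), for 0.2 s.
4. the gate is at its middle stop (value of joint gate between 0.021 and 0.029 m), for 0.2 s.
At the end, for the whole second after the job is handed in: Drum at rest in its seat (centre at station y 44.5 to 53.5 mm, x within 45 mm, under 61.5 mm high, axis within 0.06 rad); push block let go, flat and at rest on the mat, centred within 50 mm (mat x) and 60 mm (mat y); gate within 4 mm of its middle stop and still (all of step 2 and all of step 3 and all of step 4 and velocity of joint gate below 0.01 m/s); the robot touches nothing.
It fails at once if the gripper or arm touches the abrasive drum (contact force between any of the fingers, the arm and drum above 1 N).
It fails at once if the drum runs away (over 0.4 m/s) or strikes or presses the hood hard (over 60 N) (linear speed of drum above 0.4 m/s or contact force between drum and hood above 60 N).
It fails at once if the drum leaves the bed (lifted 15 mm or fallen off) (height (world z) of drum above 0.077 m or height (world z) of drum below 0.055 m).
It fails at once if the gate goes past its middle stop (value of joint gate above 0.037 m).
It fails at once if another thing on the bench is moved by more than 30 mm (distance of any of tape_roll, wrench, brush, spray_can, spare_drum from where it was at the start of the episode above 0.03 m).
It also fails if it takes over 62 s, if anything falls off the work surface, if the arm or the gripper's body presses on something with over 40 N, if the wrist force passes 120 N, or if a joint passes its speed limit or range.

## Working session

There is one attempt and no reset: what is moved stays moved. The work goes in short steps, Python scripts to look and compute and a tool call to move; the robot and the scene stay as the last step left them, time stands still between calls to the robot, and variables do not carry over. Pictures are saved under pics/ and viewed, about 8 in all and at most 12, crops included, and the job is handed in when it is done.

Besides the shell and the picture viewer there is one more tool, called after "Request:" as name([rows], argument=value, ...), one row to a line, values as JSON. play_rows: Moves the arm, as the interface text tells. Its arguments: {"type":"object","properties":{"motion":{"type":"array","items":{"type":"array","items":{"type":"number"}}},"force":{"type":"number"}},"required":["motion"]}

```bash
mkdir -p pics && ls && python3 - <<'E'
from station import *
import cv2
s=state();print(s)
for n in("top","scene"):
    im=capture(n);cv2.imwrite(f"pics/{n}0.png",im[:,:,::-1])
    c=calibration(n);print(n,c)
a=cv2.imread("pics/top0.png");cv2.imwrite("pics/t1.png",cv2.resize(a,(800,600),interpolation=cv2.INTER_CUBIC))
E
```

```text
pics
{'time': 0.0, 'qpos': array([-1.42579617e+00,  2.59377930e-01,  1.53608686e+00, -3.55852096e-05,
        1.34799786e+00, -2.02797158e-01]), 'qd': array([-0.00010338,  0.00134075,  0.00144447,  0.00094004, -0.00022301,
        0.00105648]), 'joint_efforts': array([-2.22232324e-03, -4.46036804e+01, -2.90572000e+01, -3.40746274e-04,
        1.21193423e-02,  3.26212034e-05]), 'tcp_pos': array([ 0.18739461, -0.51656423,  0.24945435]), 'ee_rot': array([ 2.03314618,  0.3591041 , -2.03310624]), 'force': array([-0.17319757,  0.08288347,  0.37752887]), 'torque': array([ 0.04867408, -0.03688175,  0.03376074]), 'grip_width': 0.08519215574746075}
top {'mtx': array([[460.31710065,   0.        , 271.32177524],
       [  0.        , 460.31710065, 208.65514208],
       [  0.        ,   0.        ,   1.        ]]), 'dist_coeffs': array([-0.08174336,  0.        ,  0.        ,  0.        ,  0.        ]), 'R': array([[-0.02026537, -0.99978277,  0.00487041],
       [-0.99710334,  0.01985339, -0.07342193],
       [ 0.07330929, -0.00634423, -0.99728908]]), 't': array([0.06986947, 0.51194802, 1.56543704])}
scene {'mtx': array([[484.90672154,   0.        , 271.88604125],
       [  0.        , 484.90672154, 208.22126419],
       [  0.        ,   0.        ,   1.        ]]), 'dist_coeffs': array([-0.08660432,  0.        ,  0.        ,  0.        ,  0.        ]), 'R': array([[-0.33419763,  0.94249665, -0.00346593],
       [ 0.60953344,  0.21332524, -0.76351905],
       [-0.71887477, -0.25727886, -0.64577601]]), 't': array([ 0.12848863, -0.27505039,  1.74418403])}
```

View pics/t1.png

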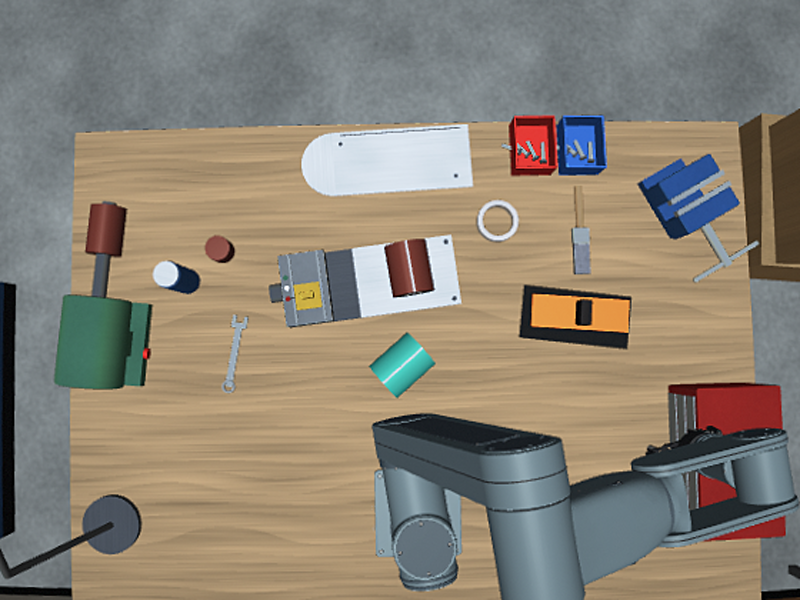

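View pics/scene0.png

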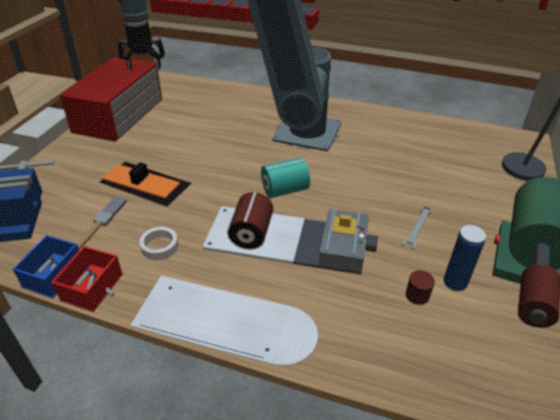

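Top view (800×600): the candidates for the drum are the brown cylinder on the plate at (408,267), a turquoise look-alike at (402,365), the small spare drum at (219,249) and the brown machine drum at (105,228). I choose (408,267) because it lies on the aluminium. The push block is at (580,312) on the black mat, the only one. The white board at (390,160) resembles the plate but has no hood. The gate is at (307,297). Next is one close crop to check and measure.

```bash
python3 - <<'E'
import cv2,numpy as np
a=cv2.imread("pics/top0.png")
c1=cv2.resize(a[160:235,185:330],None,fx=5,fy=5,interpolation=cv2.INTER_CUBIC)
c2=cv2.resize(a[197:246,360:446],None,fx=4.5,fy=4.5,interpolation=cv2.INTER_CUBIC)
o=np.zeros((c1.shape[0]+c2.shape[0],725,3),np.uint8);o[:375]=c1;o[375:,:c2.shape[1]]=c2
cv2.imwrite("pics/c1.png",o);print(o.shape)
E
```

```text
(595, 725, 3)
```

View pics/c1.png

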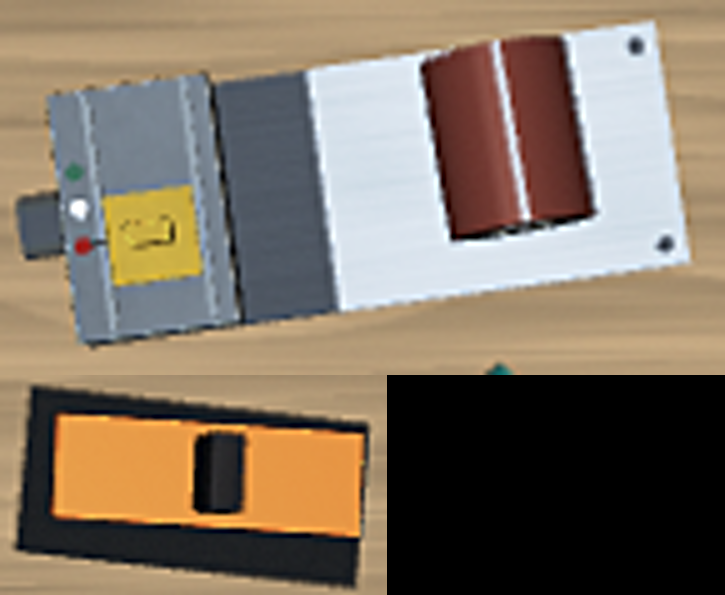

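```bash
cat > H.py <<'E'
import numpy as np,cv2
from scipy.optimize import least_squares,minimize
from station import calibration
def proj(P,n,c=None):
    c=c or calibration(n)
    return cv2.projectPoints(np.asarray(P,float).reshape(-1,3),cv2.Rodrigues(c["R"])[0],c["t"],c["mtx"],c["dist_coeffs"])[0][:,0]
def place(p,L):
    L=np.asarray(L,float);c,s=np.cos(p[2]),np.sin(p[2])
    return np.c_[p[0]+c*L[:,0]-s*L[:,1],p[1]+s*L[:,0]+c*L[:,1],L[:,2]]
def fit(L,uv,n,p0):
    c=calibration(n)
    r=least_squares(lambda p:(proj(place(p,L),n,c)-uv).ravel(),p0,x_scale=[.01,.01,.05])
    return r.x,np.round(r.fun.reshape(-1,2),2)
def nat(uv,s,ox,oy): return (np.asarray(uv,float)+.5)/s-.5+[ox,oy]
E
python3 - <<'E'
from H import *
m=1e-3
st=np.array([[85,-210,12],[-85,-210,12],[85,34.5,12],[-85,34.5,12],[85,210,60],[-85,210,60],[85,100,60],[-85,100,60],[-20,150,95]])*m
uv=nat([[655,22],[690,262],[308,70],[338,311],[48,95],[90,345],[208,73],[241,322],[150,230]],5,185,160)
p,r=fit(st,uv,"top",[.5,.1,.1]);print("station",p,r.tolist())
uvb=nat([[55,39],[365,58],[360,162],[53,142]],4.5,360,197)
B=np.array([[40,120,17],[40,-120,17],[-40,-120,17],[-40,120,17]])*m
b,r=fit(B,uvb,"top",[.5,-.3,0]);print("block",b,r.tolist())
uvm=nat([[33,10],[368,48],[355,212],[17,175]],4.5,360,197)
M=np.array([[65,135,3],[65,-135,3],[-65,-135,3],[-65,135,3]])*m
mt,r=fit(M,uvm,"top",[.5,-.3,0]);print("mat",mt,r.tolist())
np.save("poses.npy",[p,b,mt])
# drum silhouettes
t=np.linspace(0,2*np.pi,60)
D=np.concatenate([np.c_[0*t+s*.06,.05*np.cos(t),.062+.05*np.sin(t)] for s in(-1,1)])
masks={}
for n in("top","scene"):
    im=cv2.imread(f"pics/{n}0.png").astype(int);c=calibration(n)
    hull0=cv2.convexHull(proj(place([p[0],p[1]-.06,p[2]],D),n,c).astype(np.float32))
    b_,g,r_=im[:,:,0],im[:,:,1],im[:,:,2]
    k=((r_-b_>25)&(r_<150)&(g<80)).astype(np.uint8)
    near=np.zeros_like(k);cv2.fillPoly(near,[hull0.astype(int)],1);near=cv2.dilate(near,np.ones((41,41)))
    k=k*near;k=cv2.morphologyEx(k,cv2.MORPH_OPEN,np.ones((3,3)))
    cs=max(cv2.findContours(k,cv2.RETR_EXTERNAL,cv2.CHAIN_APPROX_NONE)[0],key=cv2.contourArea)
    pts=np.argwhere(k)[:,::-1]; h=cv2.convexHull(pts.astype(np.int32)); f=np.zeros(k.shape,np.uint8);cv2.fillConvexPoly(f,h,1);masks[n]=(f,c)
def cost(q,ns):
    e=0
    for n in ns:
        f,c=masks[n];h=cv2.convexHull(proj(place(q,D),n,c).astype(np.float32))
        o=np.zeros(f.shape,np.uint8);cv2.fillConvexPoly(o,np.round(h*16).astype(np.int32),1,shift=4)
        e+=(o!=f).sum()/f.sum()
    return e
for ns in(["top"],["scene"],["top","scene"]):
    q0=[p[0],p[1]-.06,p[2]]
    res=minimize(cost,q0,args=(ns,),method="Nelder-Mead",options=dict(initial_simplex=[q0,[q0[0]+.02,*q0[1:]],[q0[0],q0[1]-.03,q0[2]],[q0[0],q0[1],q0[2]+.05]],maxiter=400))
    q=res.x;c,s=np.cos(p[2]),np.sin(p[2]);d=q[:2]-p[:2]
    print("drum",ns,q,res.fun,"in station",c*d[0]+s*d[1],-s*d[0]+c*d[1],q[2]-p[2])
E
```

```text
station [0.55787251 0.09947227 0.12128979] [[0.18, -0.25], [0.48, -0.1], [0.11, -0.12], [0.86, 0.07], [-0.09, 0.06], [-1.98, -0.02], [0.17, -0.13], [0.36, -0.03], [-0.04, 0.46]]
block [ 0.46849532 -0.40712058 -0.08272515] [[0.58, -0.04], [-0.42, 0.07], [-0.13, -0.14], [-0.05, 0.13]]
mat [ 0.46091394 -0.39934954 -0.13046869] [[-0.46, -0.2], [0.56, -0.14], [0.37, 0.2], [-0.45, 0.14]]
drum ['top'] [0.5823869  0.00979987 0.05741077] 0.1205607476635514 in station 0.013484597021525836 -0.09197966516416861 -0.06387902629102982
drum ['scene'] [ 0.5161595  -0.00339426  0.23525669] 0.6040609137055838 in station -0.05385264874216468 -0.09706384034048392 0.11396689099189751
drum ['top', 'scene'] [0.58068884 0.01065275 0.14164195] 0.877397726014833 in station 0.011902202140889481 -0.0909276002034157 0.020352158367717657
```

```bash
python3 - <<'E'
from H import *
from station import *
from scipy.spatial.transform import Rotation as Ro
m=1e-3
st=np.array([[85,-210,12],[-85,-210,12],[85,34.5,12],[-85,34.5,12],[85,210,60],[85,100,60],[-85,100,60],[-20,150,95]])*m
uv=nat([[655,22],[690,262],[308,70],[338,311],[48,95],[208,73],[241,322],[150,230]],5,185,160)
p,r=fit(st,uv,"top",[.5,.1,.1]);print("station",p,r.tolist())
_,b,mt=np.load("poses.npy")
t=np.linspace(0,2*np.pi,120)
D=np.concatenate([np.c_[0*t+s*.06,.05*np.cos(t),.062+.05*np.sin(t)] for s in(-1,1)])
E=nat([(427,90),(437,150),(448,215),(571,65),(581,125),(591,185),(422,63),(567,37),(452,240),(595,213)],5,185,160).astype(np.float32)
c=calibration("top")
def f(q):
    h=cv2.convexHull(proj(place(q,D),"top",c).astype(np.float32))
    return [cv2.pointPolygonTest(h,(float(a),float(d)),True) for a,d in E]
r=least_squares(f,[.57,.01,.14],x_scale=[.01,.01,.05],diff_step=1e-3);q=r.x
cc,s=np.cos(p[2]),np.sin(p[2]);d=q[:2]-p[:2]
print("drum",q,np.round(r.fun,2),"in station",cc*d[0]+s*d[1],-s*d[0]+cc*d[1],q[2]-p[2])
np.save("poses.npy",[p,b,mt,q])
S=state();R=Ro.from_rotvec(S["ee_rot"]).as_matrix();print(R.round(3),tip_extent if not callable(tip_extent) else tip_extent())
cb,sb=np.cos(b[2]),np.sin(b[2])
by=np.array([-sb,cb,0])
for sg in(1,-1):
    T=np.c_[[0,0,-1],sg*by,np.cross([0,0,-1],sg*by)]
    print(sg,"turn",np.degrees(Ro.from_matrix(R.T@T).as_rotvec()),"shift",(R.T@(np.array([b[0],b[1],.12])-S["tcp_pos"])*1000))
E
```

```text
station [0.55777525 0.10034756 0.11757426] [[0.06, -0.01], [0.17, 0.17], [-0.06, -0.14], [0.51, 0.07], [-0.28, -0.15], [-0.01, -0.22], [-0.01, -0.09], [-0.35, 0.33]]
drum [0.58063983 0.00772766 0.13463039] [ 0.19  0.31  0.46  0.3   0.25  0.2   0.04 -0.12 -0.1   0.31] in station 0.0118420789045847 -0.0946625602089142 0.01705612701205446
[[-0.     0.341 -0.94 ]
 [ 0.002 -0.94  -0.341]
 [-1.    -0.002 -0.   ]] 0.019
1 turn [-1.55331076e+02 -1.34180924e-01  8.53575374e-04] shift [ 129.65925095   -6.91542153 -301.51720786]
-1 turn [2.46688693e+01 6.19945574e-04 9.74546274e-02] shift [ 129.65925095   -6.91542153 -301.51720786]
```

Request:
play_rows([
  [-1,90,-7,-301.5,24.7,0,0],
  [-1,90,-7,-301.5,24.7,0,0],
  [-1,90,-7,-301.5,24.7,0,0],
  [-1,90,-7,-301.5,24.7,0,0],
  [-1,90,-7,-301.5,24.7,0,0],
  [-1,90,-7,-301.5,24.7,0,0],
  [-1,90,-7,-301.5,24.7,0,0],
  [-1,90,-7,-301.5,24.7,0,0],
  [-1,90,-7,-301.5,24.7,0,0],
  [-1,90,-7,-301.5,24.7,0,0],
])

```text
time: 1.1
tcp_pos: [0.4677, -0.4083, 0.1605]
ee_rot: [-2.178, 0.092, 2.179]
force: [-0.5, 0.3, 0.2]
grip_width: 0.0855
```

```bash
python3 - <<'E'
from H import *
from station import *
im=capture("wrist");S=state();print(S["tcp_pos"],S["ee_rot"],S["grip_width"])
o=im[:,:,::-1].copy()
p,b,mt,q=np.load("poses.npy")
B=np.array([[40,120,17],[40,-120,17],[-40,-120,17],[-40,120,17],[30,14,63],[30,-14,63],[-30,-14,63],[-30,14,63]])*1e-3
uv=proj(place(b,B),"wrist");print(uv.round(1).tolist())
for u in uv: cv2.circle(o,(int(round(u[0])),int(round(u[1]))),3,(255,0,255),-1) if abs(u).max()<2000 else 0
cv2.imwrite("pics/w1.png",o)
E
```

```text
[ 0.46750947 -0.40862205  0.16074792] [-2.17839041  0.09300214  2.17839268] 0.08519047232951936
[[110.7, 151.6], [440.8, 150.6], [429.5, 253.6], [122.9, 254.5], [252.3, 174.7], [298.5, 174.6], [297.4, 266.4], [254.3, 266.5]]
```

View pics/w1.png

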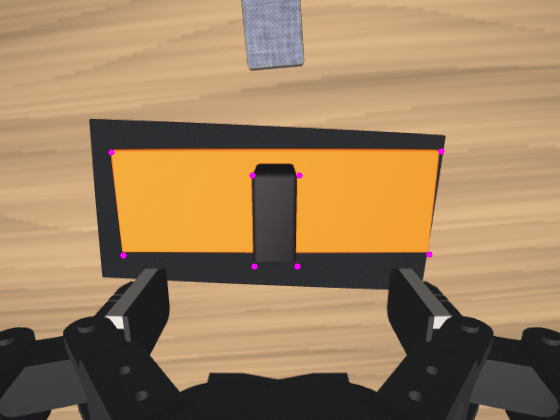

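The wrist view shows the projected model corners on the orange sole (111,152)–(440,151) and on the handle at (275,215), so the block pose holds. Next I descend and grip.

Request:
play_rows([
  [-1,40,-1.5,0,0,0,0],
  [-1,80,-1.5,1,0,0,0],
  [-1,110,-1.5,1,0,0,0],
  [-1,120,-1.5,1,0,0,0],
  [-1,120,-1.5,1,0,0,0],
  [0.3,120,-1.5,1,0,0,0],
  [1,120,-1.5,1,0,0,0],
  [1,120,-1.5,1,0,0,0],
  [1,120,-1.5,1,0,0,0],
  [1,120,-1.5,1,0,0,0],
], force=55)

```text
time: 2.15
tcp_pos: [0.4682, -0.4066, 0.0416]
ee_rot: [-2.181, 0.092, 2.178]
force: [-0.2, 1.2, 6.4]
grip_width: 0.0276
```

Request:
play_rows([
  [1,-20,0,0,0,0,0],
  [1,-60,0,0,0,0,0],
  [1,-100,0,0,0,0,0],
  [1,-140,0,0,0,0,0],
  [1,-150,0,0,0,0,0],
  [1,-150,0,0,0,0,0],
])

```text
time: 2.75
tcp_pos: [0.4682, -0.4066, 0.1917]
ee_rot: [-2.183, 0.093, 2.178]
force: [-0.0, -0.5, -4.1]
grip_width: 0.0273
```

```bash
cat >> H.py <<'E'
from scipy.spatial.transform import Rotation as Ro
from station import state
def goto(xyz,yaw):
    "tool-frame shift (mm) and turn (deg) to a world pose, tool down, tool y = -(y axis at yaw)"
    S=state();R=Ro.from_rotvec(S["ee_rot"]).as_matrix()
    y=np.array([np.sin(yaw),-np.cos(yaw),0]);T=np.c_[[0,0,-1],y,np.cross([0,0,-1],y)]
    print("shift",(R.T@(np.array(xyz)-S["tcp_pos"])*1000).round(1),"turn",np.degrees(Ro.from_matrix(R.T@T).as_rotvec()).round(2),"at",S["tcp_pos"].round(4),S["force"].round(1),S["grip_width"].round(4),S["time"])
E
python3 - <<'E'
from H import *
p,b,mt,q=np.load("poses.npy")
w=place(p,[[.012,-.165,.175]])[0];print(w);goto(w,p[2])
E
```

```text
[ 0.5890475  -0.06210565  0.175     ]Traceback (most recent call last):
  File "<stdin>", line 3, in <module>
  File "H.py", line 21, in goto
    print("shift",(R.T@(np.array(xyz)-S["tcp_pos"])*1000).round(1),"turn",np.degrees(Ro.from_matrix(R.T@T).as_rotvec()).round(2),"at",S["tcp_pos"].round(4),S["force"].round(1),S["grip_width"].round(4),S["time"])
                                                                                                                                                                                ^^^^^^^^^^^^^^^^^^^^^
AttributeError: 'float' object has no attribute 'round'
```

```bash
sed -i 's/S\["grip_width"\].round(4)/round(S["grip_width"],4)/' H.py && python3 - <<'E'
from H import *
p,b,mt,q=np.load("poses.npy")
w=place(p,[[.012,-.165,.175]])[0];goto(w,p[2])
E
```

```text
shift [  16.1 -353.4  -91.8] turn [-11.5   -0.12  -0.15] at [ 0.4682 -0.4066  0.1917] [-0.  -0.5 -4.1] 0.0273 2.75
```

Request:
play_rows([
  [1,0,-35,-9,-1.5,0,0],
  [1,0,-80,-21,-3,0,0],
  [1,0,-125,-33,-5,0,0],
  [1,0,-170,-45,-6,0,0],
  [1,0,-215,-57,-8,0,0],
  [1,0,-260,-69,-9,0,0],
  [1,0,-305,-81,-10.5,0,0],
  [1,8,-335,-88,-11.5,0,0],
  [1,16,-353.4,-91.8,-11.5,-0.1,-0.1],
  [1,16,-353.4,-91.8,-11.5,-0.1,-0.1],
])

```text
time: 3.75
tcp_pos: [0.5865, -0.058, 0.1697]
ee_rot: [2.152, 0.137, -2.171]
force: [0.1, -0.1, -3.6]
grip_width: 0.0274
```

```bash
python3 - <<'E'
from H import *
from station import *
p,b,mt,q=np.load("poses.npy")
w=place(p,[[.012,-.165,.1506]])[0];goto(w,p[2])
a=capture("scene")[150:290,180:400,::-1]
b=capture("top")[150:250,180:390,::-1]
a=cv2.resize(a,None,fx=2.5,fy=2.5,interpolation=cv2.INTER_CUBIC);b=cv2.resize(b,None,fx=2.4,fy=2.4,interpolation=cv2.INTER_CUBIC)
o=np.zeros((a.shape[0]+b.shape[0],max(a.shape[1],b.shape[1]),3),np.uint8);o[:a.shape[0],:a.shape[1]]=a;o[a.shape[0]:,:b.shape[1]]=b
cv2.imwrite("pics/s2.png",o)
E
```

```text
shift [19.1  4.5 -2.2] turn [0.2  0.5  0.35] at [ 0.5865 -0.058   0.1697] [ 0.1 -0.1 -3.6] 0.0274 3.75
```

View pics/s2.png

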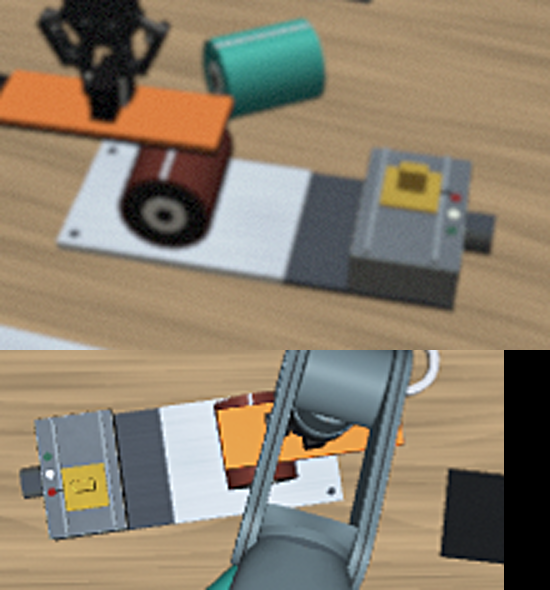

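The picture shows the sole level above the drum, front part over it (scene crop 180,120), drum not yet touched. Next I lower until contact.

Request:
play_rows([
  [1,4,0,0,0,0,0],
  [1,8,0,0,0,0,0],
  [1,12,0,0,0,0,0],
  [1,15,0,0,0,0,0],
  [1,15,0,0,0,0,0],
  [1,15,0,0,0,0,0],
])

```text
time: 4.45
tcp_pos: [0.5885, -0.0618, 0.1593]
ee_rot: [2.16, 0.129, -2.164]
force: [0.6, -0.6, -3.9]
grip_width: 0.0276
```

```bash
python3 - <<'E'
from H import *
p,b,mt,q=np.load("poses.npy")
w=place(p,[[.012,-.165,.1506]])[0];goto(w,p[2])
E
```

```text
shift [ 8.7  0.4 -0.5] turn [-0.03  0.09  0.11] at [ 0.5885 -0.0618  0.1593] [ 0.6 -0.6 -3.9] 0.0276 4.45
```

Request:
play_rows([
  [1,3,0,0,0,0,0],
  [1,6,0,0,0,0,0],
  [1,8,0,0,0,0,0],
  [1,9,0,0,0,0,0],
  [1,9.5,0,0,0,0,0],
  [1,9.5,0,0,0,0,0],
  [1,9.5,0,0,0,0,0],
])

```text
time: 5.15
tcp_pos: [0.5885, -0.0616, 0.1503]
ee_rot: [2.16, 0.129, -2.163]
force: [-2.1, -0.8, 2.9]
grip_width: 0.0274
```

Request:
play_rows([
  [1,0.2,-1,0,0,0,0],
  [1,0.3,-4,0,0,0,0],
  [1,0.3,-9,0,0,0,0],
  [1,0.3,-15,0,0,0,0],
  [1,0.3,-22,0,0,0,0],
  [1,0.3,-29,0,0,0,0],
  [1,0.3,-36,0,0,0,0],
  [1,0.3,-43,0,0,0,0],
  [1,0.3,-49,0,0,0,0],
  [1,0.3,-54,0,0,0,0],
])

```text
time: 6.15
tcp_pos: [0.5809, -0.0076, 0.1505]
ee_rot: [2.157, 0.13, -2.165]
force: [-7.4, -1.8, 11.0]
grip_width: 0.0276
```

```bash
python3 - <<'E'
from H import *
p,b,mt,q=np.load("poses.npy")
w=place(p,[[.012,-.165,.1506]])[0];goto(w,p[2])
E
```

```text
shift [-0.2 55.  -1.6] turn [0.04 0.21 0.1 ] at [ 0.5809 -0.0076  0.1505] [-7.4 -1.8 11. ] 0.0276 6.15
```

Request:
play_rows([
  [1,-0.1,-4,0.5,0,0,0],
  [1,-0.2,-10,1,0,0,0],
  [1,-0.2,-17,1.3,0,0,0],
  [1,-0.2,-24,1.5,0,0,0],
  [1,-0.2,-31,1.7,0,0,0],
  [1,-0.2,-38,1.9,0,0,0],
  [1,-0.2,-45,2.1,0,0,0],
  [1,-0.2,-52,2.3,0,0,0],
  [1,-0.2,-58,2.4,0,0,0],
  [1,-0.2,-62,2.5,0,0,0],
])

```text
time: 7.15
tcp_pos: [0.5713, 0.0537, 0.1507]
ee_rot: [2.158, 0.129, -2.165]
force: [-7.4, -1.5, 7.8]
grip_width: 0.0274
```

```bash
python3 - <<'E'
from H import *
from station import *
p,b,mt,q=np.load("poses.npy")
w=place(p,[[.012,-.165,.1506]])[0];goto(w,p[2])
a=capture("scene")[150:290,180:400,::-1]
b=capture("top")[150:250,180:390,::-1]
a=cv2.resize(a,None,fx=2.5,fy=2.5,interpolation=cv2.INTER_CUBIC);b=cv2.resize(b,None,fx=2.4,fy=2.4,interpolation=cv2.INTER_CUBIC)
o=np.zeros((a.shape[0]+b.shape[0],max(a.shape[1],b.shape[1]),3),np.uint8);o[:a.shape[0],:a.shape[1]]=a;o[a.shape[0]:,:b.shape[1]]=b
cv2.imwrite("pics/s3.png",o)
E
```

```text
shift [-1.000e-01  1.171e+02 -4.000e+00] turn [0.02 0.19 0.09] at [0.5713 0.0537 0.1507] [-7.4 -1.5  7.8] 0.0274 7.15
```

View pics/s3.png

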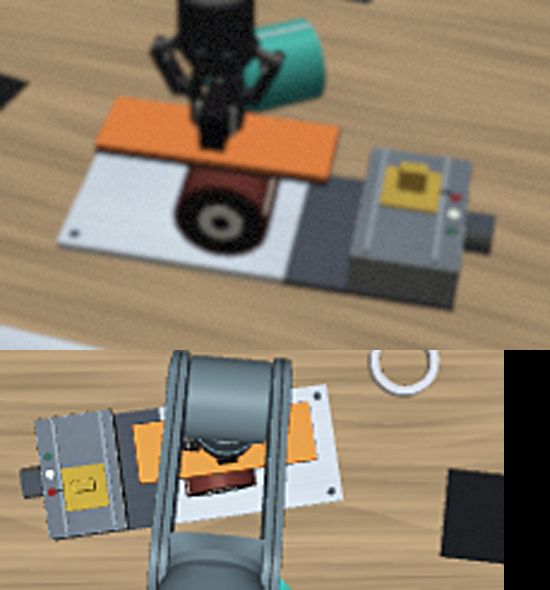

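The drum is rolling under the sole (scene crop 225,215), about 58 mm travelled. I continue.

Request:
play_rows([
  [1,0,-4,0.5,0,0,0],
  [1,0,-10,1,0,0,0],
  [1,0,-17,1.5,0,0,0],
  [1,0,-24,2,0,0,0],
  [1,0,-31,2.5,0,0,0],
  [1,0,-38,2.8,0,0,0],
  [1,0,-45,3.1,0,0,0],
  [1,0,-52,3.4,0,0,0],
  [1,0,-59,3.7,0,0,0],
  [1,0,-65,4,0,0,0],
])

```text
time: 8.25
tcp_pos: [0.5608, 0.1178, 0.1506]
ee_rot: [2.16, 0.129, -2.163]
force: [-3.4, -0.7, 5.7]
grip_width: 0.0269
```

Request:
play_rows([
  [1,0,-5,0.3,0,0,0],
  [1,0,-11,0.6,0,0,0],
  [1,0,-17,0.9,0,0,0],
  [1,0,-23,1.2,0,0,0],
  [1,0,-29,1.5,0,0,0],
  [1,0,-35,1.8,0,0,0],
  [1,0,-41,2.1,0,0,0],
  [1,0,-46,2.4,0,0,0],
  [1,0,-51,2.7,0,0,0],
  [1,0,-55,3,0,0,0],
])

```text
time: 9.25
tcp_pos: [0.5523, 0.1722, 0.1506]
ee_rot: [2.162, 0.129, -2.161]
force: [0.4, -0.5, 5.2]
grip_width: 0.0274
```

```bash
python3 - <<'E'
from H import *
from station import *
p,b,mt,q=np.load("poses.npy")
w=place(p,[[.012,-.165,.1506]])[0];goto(w,p[2])
a=capture("scene")[150:290,180:400,::-1]
b=capture("top")[150:250,180:390,::-1]
a=cv2.resize(a,None,fx=2.5,fy=2.5,interpolation=cv2.INTER_CUBIC);b=cv2.resize(b,None,fx=2.4,fy=2.4,interpolation=cv2.INTER_CUBIC)
o=np.zeros((a.shape[0]+b.shape[0],max(a.shape[1],b.shape[1]),3),np.uint8);o[:a.shape[0],:a.shape[1]]=a;o[a.shape[0]:,:b.shape[1]]=b
cv2.imwrite("pics/s4.png",o)
E
```

```text
shift [ -0.4 237.   -9. ] turn [ 0.   -0.04  0.1 ] at [0.5523 0.1722 0.1506] [ 0.4 -0.5  5.2] 0.0274 9.25
```

View pics/s4.png

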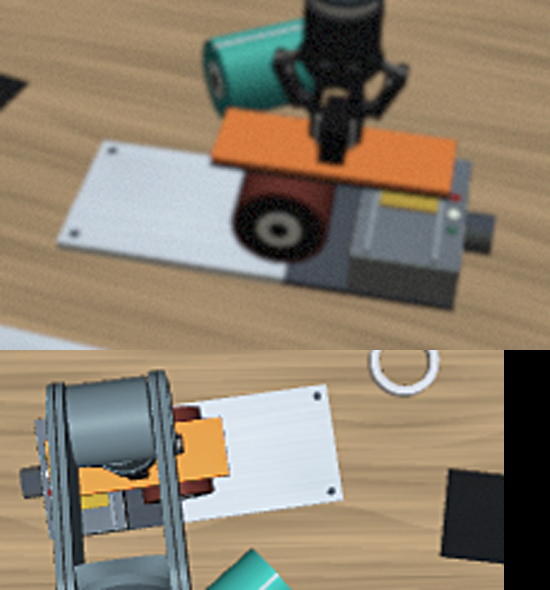

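Request:
play_rows([
  [1,0,-4,0.2,0,0,0],
  [1,0,-9,0.4,0,0,0],
  [1,0,-14,0.6,0,0,0],
  [1,0,-19,0.8,0,0,0],
  [1,0.1,-24,1,0,0,0],
  [1,0.3,-29,1,0,0,0],
  [1,0.5,-33,1,0,0,0],
  [1,0.8,-37,1,0,0,0],
  [1,1.2,-41,1,0,0,0],
  [1,1.6,-45,1,0,0,0],
])

```text
time: 10.35
tcp_pos: [0.5457, 0.2171, 0.1492]
ee_rot: [2.162, 0.13, -2.162]
force: [2.7, 1.7, 6.8]
grip_width: 0.0271
```

Request:
play_rows([
  [1,0.3,-3,0,0,0,0],
  [1,0.5,-6,0,0,0,0],
  [1,0.6,-9,0,0,0,0],
  [1,0.7,-11,0,0,0,0],
])

```text
time: 10.75
tcp_pos: [0.544, 0.2257, 0.1482]
ee_rot: [2.158, 0.125, -2.162]
force: [0.1, -6.9, 8.6]
grip_width: 0.0273
```

```bash
python3 - <<'E'
from H import *
from station import *
p,b,mt,q=np.load("poses.npy")
w=place(p,[[.012,-.165,.1506]])[0];goto(w,p[2])
E
```

```text
shift [ -1.9 291.1 -11. ] turn [ 0.    0.11 -0.1 ] at [0.544  0.2257 0.1482] [ 0.1 -6.9  8.6] 0.0273 10.75
```

Request:
play_rows([
  [1,0,0,0,0,0,0],
  [1,-1,0,0,0,0,0],
  [1,-4,0,0,0,0,0],
  [1,-15,0,0,0,0,0],
  [1,-40,0,0,0,0,0],
  [1,-60,0,0,0,0,0],
  [1,-60,0,0,0,0,0],
])

```text
time: 11.45
tcp_pos: [0.5451, 0.2279, 0.2109]
ee_rot: [2.165, 0.131, -2.159]
force: [0.8, -0.3, -4.6]
grip_width: 0.0276
```

```bash
python3 - <<'E'
from H import *
p,b,mt,q=np.load("poses.npy")
# block was gripped with TCP at (.4682,-.4066,.0416) yaw b; drop at mat centre, z .19
goto([mt[0]+.002,mt[1]-.002,.2],mt[2])
E
```

```text
shift [  8.5 615.3 155.6] turn [14.22 -0.15  0.19] at [0.5451 0.2279 0.2109] [ 0.8 -0.3 -4.6] 0.0276 11.45
```

Request:
play_rows([
  [1,0,15,4,0.4,0,0],
  [1,0,45,11,1,0,0],
  [1,0,80,20,1.8,0,0],
  [1,0,118,30,2.7,0,0],
  [1,0,156,39.5,3.6,0,0],
  [1,0,194,49,4.5,0,0],
  [1,0,232,58.7,5.4,0,0],
  [1,0,270,68.3,6.3,0,0],
  [1,0,300,75.9,7,0,0],
  [1,0,315,79.7,7.3,0,0],
])

```text
time: 12.45
tcp_pos: [0.4999, -0.0976, 0.206]
ee_rot: [-2.208, 0.012, 2.219]
force: [-0.7, 0.4, -4.1]
grip_width: 0.027
```

Request:
play_rows([
  [1,0,20,4,0.4,0,0],
  [1,0,58,14,1.3,0,0],
  [1,0,96,23,2.2,0,0],
  [1,0,134,33,3.1,0,0],
  [1,0,172,42,4,0,0],
  [1,0,210,52,5,0,0],
  [1,0,248,61,5.8,0,0],
  [1,0,280,70,6.5,0,0],
  [1,0,300,75.8,6.9,0,0],
  [1,0,300,75.8,6.9,0,0],
])

```text
time: 13.45
tcp_pos: [0.4217, -0.3963, 0.206]
ee_rot: [-2.148, 0.141, 2.155]
force: [0.2, 0.2, -3.1]
grip_width: 0.0272
```

```bash
python3 - <<'E'
from H import *
from station import *
p,b,mt,q=np.load("poses.npy")
goto([mt[0]+.002,mt[1]-.002,.0426],mt[2])
o=capture("top")[:,:,::-1]
cv2.imwrite("pics/t5.png",np.vstack([cv2.resize(o[155:240,180:335],(700,384),interpolation=cv2.INTER_CUBIC),cv2.resize(o[190:250,350:460],(382,208))[:, :].copy() if 0 else cv2.copyMakeBorder(cv2.resize(o[190:250,350:460],(382,208)),0,0,0,318,cv2.BORDER_CONSTANT)]))
E
```

```text
shift [ 1.632e+02 -1.000e-01 -4.210e+01] turn [-0.16  0.18  0.12] at [ 0.4217 -0.3963  0.206 ] [ 0.2  0.2 -3.1] 0.0272 13.45
```

View pics/t5.png

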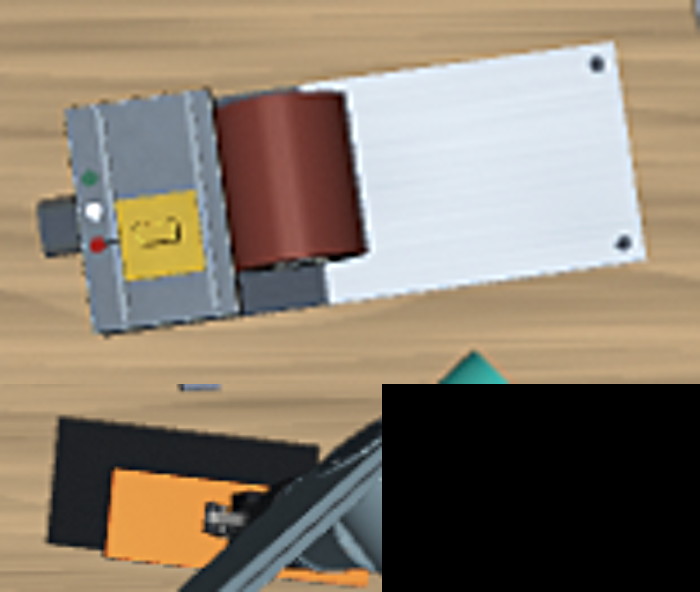

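The drum lies against the hood (290,180). The gate is still at red. The block is about 42 mm off in x, because the tool axes turned between calls, so I correct that and lower.

Request:
play_rows([
  [1,0,0,-15,0,0,0],
  [1,10,0,-35,-0.1,0.1,0.1],
  [1,40,0,-42,-0.1,0.1,0.1],
  [1,75,0,-42,-0.1,0.1,0.1],
  [1,110,0,-42,-0.1,0.1,0.1],
  [1,140,0,-42,-0.1,0.1,0.1],
  [1,153,0,-42,-0.1,0.1,0.1],
  [1,158,0,-42,-0.1,0.1,0.1],
  [1,160,0,-42,-0.1,0.1,0.1],
  [1,160,0,-42,-0.1,0.1,0.1],
])

```text
time: 14.5
tcp_pos: [0.4651, -0.4, 0.0484]
ee_rot: [-2.157, 0.141, 2.154]
force: [0.8, 0.0, -3.2]
grip_width: 0.0273
```

```bash
python3 - <<'E'
from H import *
p,b,mt,q=np.load("poses.npy")
goto([mt[0]+.002,mt[1]-.002,.0416],mt[2])
E
```

```text
shift [6.8 1.6 2. ] turn [ 0.12 -0.09 -0.1 ] at [ 0.4651 -0.4     0.0484] [ 0.8  0.  -3.2] 0.0273 14.5
```

Request:
play_rows([
  [1,2,0,2,0,0,0],
  [1,4,0,2,0,0,0],
  [1,5,0,2,0,0,0],
  [1,5.5,0,2,0,0,0],
  [1,5.5,0,2,0,0,0],
])

```text
time: 15.0
tcp_pos: [0.4623, -0.3994, 0.0417]
ee_rot: [-2.155, 0.139, 2.155]
force: [-1.1, 0.6, -2.9]
grip_width: 0.0278
```

```bash
python3 - <<'E'
from H import *
goto([.46,-.4,.0416],-.13)
E
```

```text
shift [0.1 0.9 2.2] turn [ 0.07  0.   -0.03] at [ 0.4623 -0.3994  0.0417] [-1.1  0.6 -2.9] 0.0278 15.0
```

Request:
play_rows([
  [1,0.5,0,0,0,0,0],
  [1,0.7,0,0,0,0,0],
  [1,0.7,0,0,0,0,0],
  [-0.3,0.4,0,0,0,0,0],
  [-1,0,0,0,0,0,0],
  [-1,0,0,0,0,0,0],
  [-1,0,0,0,0,0,0],
  [-1,0,0,0,0,0,0],
])

```text
time: 15.8
tcp_pos: [0.4624, -0.3992, 0.0415]
ee_rot: [-2.155, 0.139, 2.155]
force: [-0.0, -0.3, -0.3]
grip_width: 0.0851
```

Request:
play_rows([
  [-1,-20,0,0,0,0,0],
  [-1,-60,0,0,0,0,0],
  [-1,-100,0,0,0,0,0],
  [-1,-140,0,0,0,0,0],
  [-1,-160,0,0,0,0,0],
  [-1,-160,0,0,0,0,0],
])

```text
time: 16.4
tcp_pos: [0.4637, -0.4008, 0.2057]
ee_rot: [-2.163, 0.145, 2.152]
force: [-1.1, -0.7, 0.6]
grip_width: 0.0855
```

```bash
python3 - <<'E'
from H import *
p,b,mt,q=np.load("poses.npy")
w=place(p,[[-.02,.150,.2]])[0];print(w)
# jaws along station x: tool y = -(y axis at yaw) => yaw = psi +- 90deg
for d in(-np.pi/2,np.pi/2): goto(w,p[2]+d)
print(state()["qpos"])
E
```

```text
[0.5203178  0.24696591 0.2       ]
shift [   1.9 -649.7   27. ] turn [ 7.59e+01 -4.80e-01 -7.00e-02] at [ 0.4637 -0.4008  0.2057] [-1.1 -0.7  0.6] 0.0855 16.4
shift [   1.9 -649.7   27. ] turn [-1.041e+02  8.000e-02 -5.100e-01] at [ 0.4637 -0.4008  0.2057] [-1.1 -0.7  0.6] 0.0855 16.4
[-8.94293398e-01  3.97138409e-01  1.44877989e+00 -3.60220025e-04
  1.28785343e+00  8.05196253e-01]
```

Request:
play_rows([
  [-1,0,-20,1,-4,0,0],
  [-1,0,-60,2,-12,0,0],
  [-1,0,-105,4,-20,0,0],
  [-1,0,-150,6,-28,0,0],
  [-1,0,-195,8,-36,0,0],
  [-1,0,-240,10,-44,0,0],
  [-1,0,-285,12,-52,0,0],
  [-1,0,-330,14,-60,0,0],
  [-1,0,-375,16,-68,0,0],
  [-1,0,-400,17,-75,0,0],
])

```text
time: 17.4
tcp_pos: [0.4956, 0.003, 0.1999]
ee_rot: [1.485, 1.006, -1.488]
force: [0.7, 0.6, -0.9]
grip_width: 0.0853
```

```bash
python3 - <<'E'
from H import *
p,b,mt,q=np.load("poses.npy")
w=place(p,[[-.02,.150,.2]])[0]
goto(w,p[2]+np.pi/2)
E
```

```text
shift [ 2.000e-01 -6.830e+01 -2.355e+02] turn [-28.68  -0.05   0.17] at [0.4956 0.003  0.1999] [ 0.7  0.6 -0.9] 0.0853 17.4
```

Request:
play_rows([
  [-1,0,-11,-38,-5,0,0],
  [-1,0,-22,-76,-10,0,0],
  [-1,0,-33,-114,-15,0,0],
  [-1,0,-45,-152,-20,0,0],
  [-1,0,-56,-190,-25,0,0],
  [-1,0,-64,-220,-28,0,0],
  [-1,0,-68.3,-235.5,-28.7,0,0.1],
  [-1,0,-68.3,-235.5,-28.7,0,0.1],
  [-1,0,-68.3,-235.5,-28.7,0,0.1],
])

```text
time: 18.3
tcp_pos: [0.5228, 0.2428, 0.2004]
ee_rot: [1.126, 1.258, -1.129]
force: [0.3, -0.0, -1.1]
grip_width: 0.0852
```

```bash
python3 - <<'E'
from H import *
from station import *
p,b,mt,q=np.load("poses.npy")
goto(place(p,[[-.02,.150,.088]])[0],p[2]+np.pi/2)
o=capture("wrist")[:,:,::-1].copy()
T=np.array([[-27,135,95],[-13,135,95],[-13,165,95],[-27,165,95]])*1e-3
T2=np.r_[T+[.025,0,0],[[-.013,.165,.065],[-.027,.165,.065]]]
uv=proj(place(p,T),"wrist");print(uv.round(1).tolist())
for u in uv: cv2.circle(o,(int(round(u[0])),int(round(u[1]))),2,(255,0,255),-1)
cv2.imwrite("pics/w6.png",o)
E
```

```text
shift [112.4  -1.9  -4.6] turn [-0.43  0.09  0.03] at [0.5228 0.2428 0.2004] [ 0.3 -0.  -1.1] 0.0852 18.3
[[262.8, 233.2], [284.2, 233.0], [284.0, 187.9], [261.9, 188.1]]
```

View pics/w6.png

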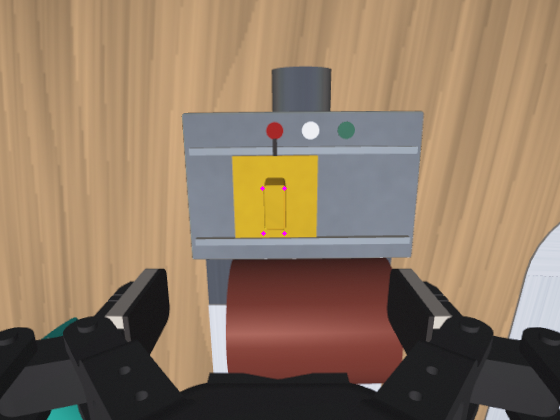

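The seated drum, the tab at (275,208) and the pointer on red all agree with the model to about 1 px. I straddle and lightly grip the tab.

Request:
play_rows([
  [-1,30,-0.6,-4.6,-0.4,0,0],
  [-1,70,-0.6,-4.6,-0.4,0,0],
  [-0.3,100,-0.6,-4.6,-0.4,0,0],
  [0,110,-0.6,-4.6,-0.4,0,0],
  [0.3,110,-0.6,-4.6,-0.4,0,0],
  [0.5,110,-0.6,-4.6,-0.4,0,0],
  [0.6,110,-0.6,-4.6,-0.4,0,0],
  [0.75,110,-0.6,-4.6,-0.4,0,0],
  [0.8,110,-0.6,-4.6,-0.4,0,0],
  [0.8,110,-0.6,-4.6,-0.4,0,0],
], force=20)

```text
time: 19.35
tcp_pos: [0.5229, 0.2478, 0.0932]
ee_rot: [1.123, 1.259, -1.12]
force: [-2.5, -2.4, 6.2]
grip_width: 0.0134
```

```bash
python3 - <<'E'
from H import *
p,b,mt,q=np.load("poses.npy")
goto(place(p,[[.005,.150,.09]])[0],p[2]+np.pi/2)
E
```

```text
shift [ 3.2 22.3  0.5] turn [ 0.01  0.06 -0.2 ] at [0.5229 0.2478 0.0932] [-2.5 -2.4  6.2] 0.0134 19.35
```

Request:
play_rows([
  [0.8,0,1,0,0,0,0],
  [0.8,0,3,0,0,0,0],
  [0.8,0,6,0,0,0,0],
  [0.8,0,9,0,0,0,0],
  [0.8,0,12,0,0,0,0],
  [0.8,0,15,0,0,0,0],
  [0.8,0,18,0,0,0,0],
  [0.8,0,21,0,0,0,0],
  [0.8,0,23.5,0,0,0,0],
  [0.8,0,24.5,0,0,0,0],
])

```text
time: 20.35
tcp_pos: [0.5475, 0.2507, 0.0932]
ee_rot: [1.123, 1.26, -1.12]
force: [-2.4, -2.6, 9.1]
grip_width: 0.0135
```

Request:
play_rows([
  [0.8,0,0.5,0,0,0,0],
  [0.8,0,0.5,0,0,0,0],
])

```text
time: 20.55
tcp_pos: [0.548, 0.2508, 0.0932]
ee_rot: [1.123, 1.259, -1.12]
force: [-2.0, -1.5, 7.8]
grip_width: 0.0137
```

```bash
python3 - <<'E'
from H import *
p,b,mt,q=np.load("poses.npy")
goto(place(p,[[.005,.150,.09]])[0],p[2]+np.pi/2)
E
```

```text
shift [ 3.1 -2.9  0.6] turn [ 0.01  0.05 -0.21] at [0.548  0.2508 0.0932] [-2.  -1.5  7.8] 0.0137 20.55
```

Request:
play_rows([
  [0.6,0,0,0,0,0,0],
  [0.4,0,0,0,0,0,0],
  [0,0,0,0,0,0,0],
  [-0.3,0,0,0,0,0,0],
  [-0.3,-10,0,0,0,0,0],
  [-0.3,-50,0,0,0,0,0],
  [-0.3,-90,0,0,0,0,0],
  [-0.3,-110,0,0,0,0,0],
  [-0.3,-110,0,0,0,0,0],
])

```text
time: 21.45
tcp_pos: [0.5493, 0.2515, 0.2062]
ee_rot: [1.128, 1.256, -1.115]
force: [-0.0, 0.3, -0.2]
grip_width: 0.0556
```

```bash
python3 - <<'E'
from H import *
from station import *
p,b,mt,q=np.load("poses.npy")
goto(place(p,[[.005,.150,.2]])[0],p[2]+np.pi/2)
w=capture("wrist")[:,:,::-1].copy()
T=np.array([[-2,135,95],[12,135,95],[12,165,95],[-2,165,95]])*1e-3
for u in proj(place(p,T),"wrist"): cv2.circle(w,(int(round(u[0])),int(round(u[1]))),2,(255,0,255),-1)
t=capture("top")[:,:,::-1]
t=cv2.resize(t[190:250,350:460],(385,210),interpolation=cv2.INTER_CUBIC)
o=np.zeros((590,560,3),np.uint8);o[:380]=w[:380];o[380:,:385]=t
cv2.imwrite("pics/f7.png",o)
E
```

```text
shift [ 6.2 -4.3  1.2] turn [-0.   -0.03 -0.56] at [0.5493 0.2515 0.2062] [-0.   0.3 -0.2] 0.0556 21.45
```

View pics/f7.png

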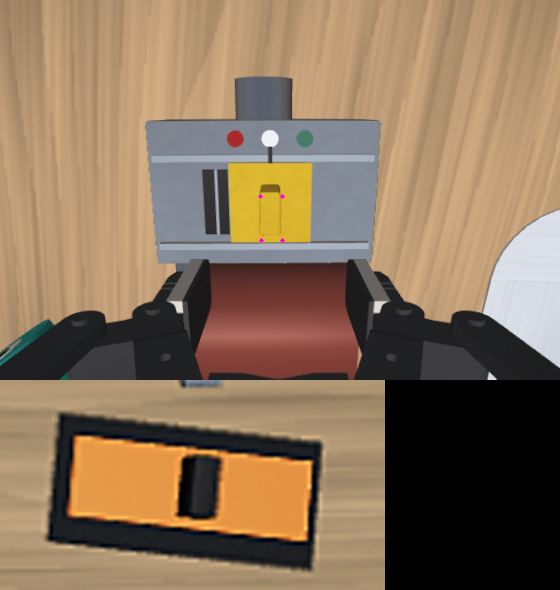

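```bash
python3 -c "
from station import *
print(state()['time'],state()['force']);print(hand_in())"
```

```text
21.55 [-0.12024924 -0.79219048 -0.56042257]
the job is handed in; nothing more can be done
None
```

The job is done and handed in at about 21.6 s of the 62 s allowed. The push block's sole rolled the drum into its seat, the block went back on its mat, and the yellow gate moved one click to its middle stop.

**Last checks**
- **Drum:** the pictures show it against the hood, and the force and 2 mm height drop when it arrived match seating. I did not fit its final sideways position or angle numerically; I judged both by eye from the pictures.
- **Push block:** it lies centred on the mat in the top view, let go. Its height and tilt were not measured separately.
- **Gate:** the pointer is on the white dot, and the tab is within about 1 px of where the middle stop should put it.
- **Robot:** it is clear of everything, with tool forces under 1 N.

**What disagreed**
- My first silhouette fit of the drum failed, so I used a corner fit instead.
- On the way back to the mat the block was about 42 mm off in x, because the tool axes had turned between calls. I corrected this before lowering it.
- The tool read an unexplained upward force of 6 to 9 N while it held the gate tab, and sat about 3 mm high; this went away on release.

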